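File the freezing cassettes on edge

TASK

Two aluminium freezing cassettes have drained on the sloping rests: first stand the thick one upright in the empty middle slot of the blue sorter, then push the thin one down between the two white plates in the packed bay, nudging them apart but leaving them standing. Both cassettes must end fully down on the floor, tabs up and let go; lower them rather than dropping them, and leave everything else where it is.

Things in the scene. Friction and masses are not known exactly. Their poses are not given: they have to be found in the camera images.
- thick_cassette: The thicker flat aluminium cassette, about 350 g: 110 mm wide (y), 18 mm thick (x), 90 mm tall (z), lower edge rounded. Origin: middle of its lower edge, z towards its tab. Starts leaning 30 degrees from vertical, top away from the robot, lower edge 40 mm above the table, on a steel rest that backs only its lower 55 mm (above, both faces are free), at any of four stations.
- thick_tab (a point): Centre of that cassette's grip tab, 110 mm above its lower edge: 40 mm wide (y), 10 mm thick (x), from 90 to 131 mm above the lower edge, middle of the upper edge. Same axes as the cassette.
- thin_cassette: The thinner flat aluminium cassette, about 220 g: 110 mm wide (y), 10 mm thick (x), 90 mm tall (z), lower edge rounded. Origin: middle of its lower edge, z towards its tab. Starts leaning 30 degrees from vertical, top away from the robot, lower edge 40 mm above the table, on a steel rest that backs only its lower 55 mm (above, both faces are free), at any of four stations.
- thin_tab (a point): Centre of that cassette's grip tab, 110 mm above its lower edge: 40 mm wide (y), 10 mm thick (x), from 90 to 131 mm above the lower edge, middle of the upper edge. Same axes as the cassette.
- slot (a point): Middle of the floor of the empty wide middle slot of the blue sorter, 8 mm above the table: 23 mm across (x), 122 mm long (y) between end lips 16 mm high; walls 5 mm thick, 60 mm above the floor. x across the slot, z up. The narrow slots on either side, centred 24 mm away, hold white plates 80 mm tall.
- bay_floor (a point): Middle of the floor of the blue packed bay, 8 mm above the table: an undivided trough 43 mm across (x), 122 mm long (y) between end lips 16 mm high; walls 5 mm thick, 70 mm above the floor. x across the bay, z up. It holds two white plates; with the thin cassette between them 9 mm are to spare.
- plate_near: Slippery white plastic plate on edge in the packed bay, the one nearer to the robot: 110 mm wide (y), 12 mm thick (x), 80 mm tall (z), upper edge rounded. Origin: middle of its underside. Loose, about 200 g; slides or leans when pushed. The free gap between the two bay plates starts at 6 to 10 mm.
- plate_far: Slippery white plastic plate on edge in the packed bay, the one farther from the robot: 110 mm wide (y), 12 mm thick (x), 80 mm tall (z), upper edge rounded. Origin: middle of its underside. Loose, about 200 g; slides or leans when pushed. The free gap between the two bay plates starts at 6 to 10 mm.
- filed_near: White plastic plate, 110 by 12 by 80 mm tall, already filed in the sorter's narrow slot nearer to the robot; to be left alone. Origin: middle of its underside.
- filed_far: White plastic plate, 110 by 12 by 80 mm tall, already filed in the sorter's narrow slot farther from the robot; to be left alone. Origin: middle of its underside.
- vial_box: Blue open box of capped vials, 130 by 90 by 52 mm; a bystander, to be left alone. Origin: centre of its underside.
- spray_jar: Jar with a cap, 60 mm across, 90 mm tall; a bystander, to be left alone. Origin: centre of its underside.
- mug: White mug, 76 mm across, 85 mm tall; a bystander, to be left alone. Origin: centre of its underside.
- frost_brush: Hand brush lying flat; a bystander, to be left alone. Origin: on its handle line.
- label_pad: Pad of paper labels, 70 by 70 by 22 mm; a bystander, to be left alone. Origin: centre of its underside.
- tape_roll: Roll of tape lying flat, 70 mm across, 20 mm high; a bystander, to be left alone. Origin: centre of its underside.
- reagent_can: Small can, 44 mm across, 60 mm tall; a bystander, to be left alone. Origin: centre of its underside.
There are look-alikes about, which are no part of the job. What is shaped like the plate_near but green or purple is not meant.

How it is judged:
On the way, in this order (a step that is already met when the one before it is completed fails the run):
1. the thick cassette is home in the sorter's empty slot and let go (x of thick_cassette in the frame of slot between -0.008 and 0.008 m and y of thick_cassette in the frame of slot between -0.014 and 0.014 m and z of thick_cassette in the frame of slot between -0.004 and 0.005 m and angle between thick_cassette's own z axis and vertical below 0.16 rad and contact force between thick_cassette and the fingers below 0.2 N), for 0.2 s.
2. the thin cassette is home between the two plates in the bay and let go (x of thin_cassette in the frame of bay_floor between -0.014 and 0.014 m and y of thin_cassette in the frame of bay_floor between -0.014 and 0.014 m and z of thin_cassette in the frame of bay_floor between -0.004 and 0.005 m and angle between each of thin_cassette, plate_near, plate_far's own z axis and vertical below 0.16 rad and x of thin_cassette in the frame of plate_near above 0.006 m and x of thin_cassette in the frame of plate_far below -0.006 m and x of plate_near in the frame of bay_floor between -0.025 and 0.025 m and y of plate_near in the frame of bay_floor between -0.014 and 0.014 m and z of plate_near in the frame of bay_floor between -0.004 and 0.005 m and x of plate_far in the frame of bay_floor between -0.025 and 0.025 m and y of plate_far in the frame of bay_floor between -0.014 and 0.014 m and z of plate_far in the frame of bay_floor between -0.004 and 0.005 m and contact force between each of thick_cassette, thin_cassette and the fingers below 0.2 N), for 0.2 s.
At the end, for the whole second after the job is handed in: Thick cassette in the sorter's middle slot (8 mm across, 14 mm along), thin one between the two plates in the bay (14 mm): lower edges within 5 mm of the floor, tabs up, within 9 degrees of vertical. Both bay plates stand on its floor within 9 degrees of vertical. All at rest, let go (all of step 2 and x of thick_cassette in the frame of slot between -0.008 and 0.008 m and y of thick_cassette in the frame of slot between -0.014 and 0.014 m and z of thick_cassette in the frame of slot between -0.004 and 0.005 m and angle between thick_cassette's own z axis and vertical below 0.16 rad and linear speed of each of thick_cassette, thin_cassette, plate_near, plate_far below 0.02 m/s); the robot touches nothing.
It fails at once if a cassette is dropped (falls faster than 0.65 m/s out of the fingers, about 20 mm) ((contact force between thick_cassette and the fingers below 0.1 N and linear speed of thick_cassette above 0.65 m/s) or (contact force between thin_cassette and the fingers below 0.1 N and linear speed of thin_cassette above 0.65 m/s)).
It fails at once if a bay plate is toppled or pulled out (25 degrees or 30 mm up) (angle between any of plate_near, plate_far's own z axis and vertical above 0.44 rad or z of any of plate_near, plate_far in the frame of bay_floor above 0.03 m).
It fails at once if a bystander or filed plate is displaced by more than 30 mm (distance of any of vial_box, spray_jar, mug, frost_brush, label_pad, tape_roll, reagent_can, filed_near, filed_far from where it was at the start of the episode above 0.03 m).
It also fails if it takes over 72 s, if anything falls off the work surface, if the arm or the gripper's body presses on something with over 40 N, if the wrist force passes 120 N, or if a joint passes its speed limit or range.

ROBOT

A 6-joint arm with a two-finger parallel gripper is mounted at the origin on the work surface. World frame = base frame: x ahead of the robot, y to its left, z up, the work surface at z = 0. Lengths are in m, angles in rad, forces in N, time in s.
With the tool pointing down it reaches from about 0.3 to 0.775 m from the base axis. Payload 14.6 kg.
Tool frame: the origin (TCP) lies on the centre line of the jaws, within the pads' length; the fingertips stand 19 mm ahead of it and the grasp point (between the pads) is the TCP; y points along the fingers, x is the direction in which the jaws open and shut, and the axes are right-handed (so a half turn about y gives the same grasp; the last joint's range is limited). The gripper opens to 94 mm and grips with 3 to 60 N. Pads are 16 mm wide; open, the fingers measure 119 mm over their backs; the gripper's body (75 mm by 177 mm) begins 78 mm behind the grasp point.
Start: joints at [-1.344, 0.3, 1.521, -0, 1.321, -0.067], TCP at [0.159, -0.526, 0.224] pointing down, gripper open.
Joint ranges: [-3.03, 3.03], [-0.79, 2.21], [0.23, 2.52], [-1.04, 4.18], [0, 3.07], [-2.55, 2.55]. Speed limits (rad/s): [2.22, 2.22, 2.57, 3.14, 3.14, 3.14].

INTERFACE

Orientations are given as [roll, pitch, yaw] about the fixed x, y, z axes, in that order (R = Rz(yaw) Ry(pitch) Rx(roll)).
In Python, from station import ctrl, optics gives the robot as it stands.
- The arm moves only by the tool jog_arm, never from a script. Its argument "targets" is a list of rows, each a list of 3 entries, a list of its own where there are three numbers: the finger opening in cm, from 0 to 9.4, then the shift along the tool's x, y, z in cm, then the turn about the tool's y in rad. A call has 1 to 10 rows; each row is the pose to reach, as a shift and turn from the pose commanded when the call began, along the tool's axes at that moment; what a row does not reach only later rows make up. A row lasts 1/10 s, in which the tool goes at most 50 mm and 8.59 degrees, less where a joint would pass 70% of its speed; a pose out of reach is approached as far as the arm can. A call with a gripper value outside its range is refused whole. The fingers move at their own pace and stop on an object; "grip_force" is the grip in N (left out, the last holds). Time passes only in rows, so rows that repeat a pose let the fingers close. It gives the time, the measured TCP pose, the force and the opening at its end, in the units of the state.
- ctrl.get_obs(): the state, without advancing time (a new reading comes with each control period).
- optics.camera(name): name is "scene" or "top" or "wrist"; returns a dict with "img" (420x560x3 uint8, red, green, blue), "range_z" (420x560 float32, m along the optical axis (not along the pixel's ray), 0 where there is no reading), "camera_matrix" (3x3 intrinsics, pixels), "world_to_cam" (4x4, takes a point from world to camera coordinates); the wrist camera has in their place "mount" (4x4, takes a point from camera to tool coordinates, whose origin is the TCP and whose axes are the tool frame's). Camera axes: x right, y up, looking along -z (the intrinsics and any distortion apply to the point x, -y, -z); pixel columns grow to the right and rows downward; lengths in m; the calibration is good to about 2 mm. A picture is of the moment at which its call begins: read the wrist's pose just before it.
- ctrl.hand_in(): hands the job in, once; it reports no verdict.
The state is a dict: "time_s": time; "qpos": joint angles; "joint_vel": joint speeds; "tau": joint torques, N m; "ee_pos": TCP position; "eef_rot": TCP orientation; "force": force on the tool from outside, world axes, zero at the start; "moment": the same for the moment, N m; "grip_width": finger opening in m.
Only numpy, scipy, OpenCV 4.12 (cv2) and the standard library are available. Lean on these libraries where they do the work, as an engineer would, in place of code of your own. Each camera call takes 0.05 s, during which the arm holds its last target. There are 200 camera calls.

## Working session

There is one attempt and no reset: what is moved stays moved. The work goes in short steps, Python scripts to look and compute and a tool call to move; the robot and the scene stay as the last step left them, time stands still between calls to the robot, and variables do not carry over. Pictures are saved under pics/ and viewed, about 8 in all and at most 12, crops included, and the job is handed in when it is done.

Besides the shell and the picture viewer there is one more tool, called as name([rows], argument=value, ...), one row to a line, values as JSON. jog_arm: Moves the arm, as the interface text tells. Its arguments: {"type":"object","properties":{"targets":{"type":"array","items":{"type":"array"}},"grip_force":{"type":"number"}},"required":["targets"]}

```bash
ls; mkdir -p pics; cat > h.py <<'E'
import numpy as np, cv2
from station import ctrl, optics
from scipy.spatial.transform import Rotation as R
def pts(d,o=None):
    z=d["range_z"].astype(float);K=d["camera_matrix"]
    v,u=np.mgrid[:z.shape[0],:z.shape[1]]
    P=np.stack([(u-K[0,2])/K[0,0]*z,-(v-K[1,2])/K[1,1]*z,-z,np.ones_like(z)],-1)
    T=np.linalg.inv(d["world_to_cam"]) if "world_to_cam" in d else tool(o)@d["mount"]
    W=(P@T.T)[...,:3]; W[z<=0]=np.nan
    return W
def tool(o):
    T=np.eye(4);T[:3,:3]=R.from_euler('xyz',o["eef_rot"]).as_matrix();T[:3,3]=o["ee_pos"];return T
def shot(n,f):
    o=ctrl.get_obs();d=optics.camera(n);np.savez('pics/'+f+'.npz',W=pts(d,o),img=d["img"])
    cv2.imwrite('pics/'+f+'.png',d["img"][...,::-1]);return d,o
E
python3 - <<'E'
from h import *
for n in("scene","top"):
    d,o=shot(n,n+"0"); print(d.keys(),d["camera_matrix"],np.linalg.inv(d["world_to_cam"]).round(3))
print(o)
a=cv2.imread('pics/scene0.png');b=cv2.imread('pics/top0.png')
E
```

```text
pics
dict_keys(['img', 'range_z', 'camera_matrix', 'world_to_cam']) [[480.73236637   0.         283.15865612]
 [  0.         480.73236637 211.42056968]
 [  0.           0.           1.        ]] [[-0.35  -0.58   0.736  1.384]
 [ 0.937 -0.228  0.266  0.383]
 [ 0.013  0.782  0.623  0.853]
 [ 0.     0.     0.     1.   ]]
dict_keys(['img', 'range_z', 'camera_matrix', 'world_to_cam']) [[412.83683148   0.         278.56957027]
 [  0.         412.83683148 210.32767123]
 [  0.           0.           1.        ]] [[-0.013  0.995 -0.099  0.42 ]
 [-1.    -0.011  0.024  0.089]
 [ 0.022  0.1    0.995  1.065]
 [ 0.     0.     0.     1.   ]]
{'time_s': 0.05, 'qpos': array([-1.34363612e+00,  3.00472187e-01,  1.52156822e+00, -8.97986864e-06,
        1.32066789e+00, -6.66029447e-02]), 'joint_vel': array([ 8.85151354e-05, -1.29574812e-03, -2.28026870e-03,  5.02462351e-04,
       -2.57292427e-04,  5.17440368e-06]), 'tau': array([ 2.20284404e-03, -5.33209205e+01, -3.53710020e+01,  7.10788043e-02,
        2.34520761e-02, -3.96665791e-05]), 'ee_pos': array([ 0.15919797, -0.52621777,  0.22389115]), 'eef_rot': array([-1.57073076e+00,  1.11374794e-03, -1.27703091e+00]), 'force': array([ 0.38802236,  0.17915095, -0.46978193]), 'moment': array([-0.00983592,  0.04580543, -0.05854376]), 'grip_width': 0.09398119643919611}
```

View pics/scene0.png

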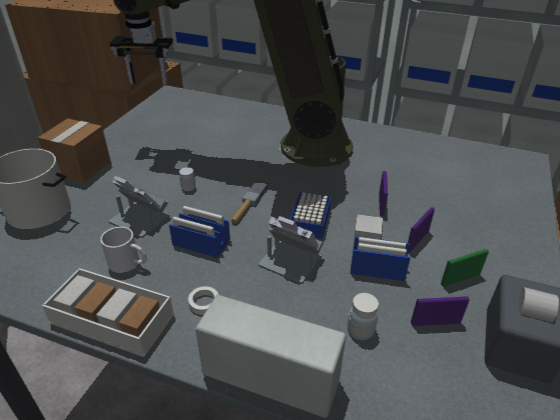

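View pics/top0.png

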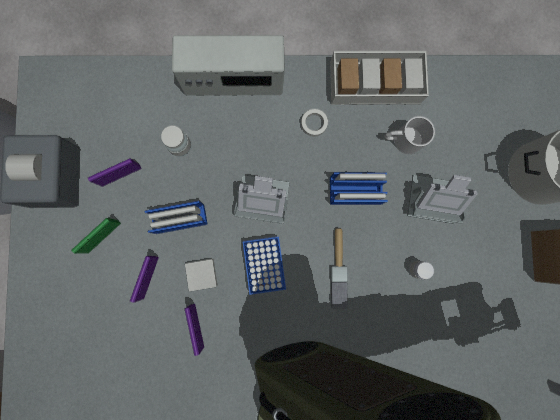

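The top view shows the two cassettes on rests at (262,197) and (445,197), the sorter with its empty middle slot at (357,187), and the packed bay at (175,216). The look-alike green and purple plates lie to the left. Next I'll enlarge the candidates.

```bash
python3 - <<'E'
from h import *
t=cv2.imread('pics/top0.png');s=cv2.imread('pics/scene0.png')
c=lambda i,x,y,w=100,h=75:cv2.resize(i[y:y+h,x:x+w],(400,300),interpolation=cv2.INTER_CUBIC)
cv2.imwrite('pics/crops.png',np.vstack([np.hstack([c(t,212,160),c(t,395,160)]),np.hstack([c(s,245,205),c(s,90,165)])]))
W=np.load('pics/top0.npz')['W']
for nm,(x0,x1,y0,y1) in dict(casL=(230,295,165,230),casR=(400,485,165,230)).items():
    P=W[y0:y1,x0:x1].reshape(-1,3);P=P[P[:,2]>.06]
    # ransac plane
    rng=np.random.default_rng(0);best=None
    for _ in range(800):
        a=P[rng.choice(len(P),3,0)];n=np.cross(a[1]-a[0],a[2]-a[0]);n/=np.linalg.norm(n)+1e-12
        if abs(abs(n[2])-.5)>.12: continue
        m=abs((P-a[0])@n)<.0025
        if best is None or m.sum()>best.sum():best=m
    Q=P[best];c0=Q.mean(0);n=np.linalg.svd(Q-c0)[2][2];n*=np.sign(n[2])
    yaw=np.arctan2(-n[1],-n[0])
    up=np.array([.5*np.cos(yaw),.5*np.sin(yaw),.866]);lat=np.array([-np.sin(yaw),np.cos(yaw),0])
    print(nm,len(P),len(Q),'c',c0.round(4),'n',n.round(3),'yaw',yaw.round(3),'zmax',P[:,2].max().round(4))
    d=(P-c0)@n; h=(P-c0)@up; l=(P-c0)@lat
    print(' h range in-plane',np.percentile(h[best],[0,1,99,100]).round(4),'lat',np.percentile(l[best],[0,1,99,100]).round(4))
    for lo in np.arange(-.07,.09,.01):
        m=(h>lo)&(h<=lo+.01)&(abs(d)<.03)
        if m.sum()>3: print('  h%.3f n%d d med %.4f (10,90: %.4f %.4f) lat %.4f %.4f z %.3f'%(lo,m.sum(),np.median(d[m]),*np.percentile(d[m],[10,90]),*np.percentile(l[m],[2,98]),P[m,2].mean()))
E
```

```text
casL 1340 996 c [0.5453 0.1067 0.1024] n [-0.831  0.124  0.543] yaw -0.148 zmax 0.1575
 h range in-plane [-0.0493 -0.048   0.0627  0.0647] lat [-0.0549 -0.0534  0.0544  0.0551]
  h-0.050 n97 d med -0.0014 (10,90: -0.0027 -0.0000) lat -0.0518 0.0521 z 0.064
  h-0.040 n119 d med -0.0009 (10,90: -0.0025 0.0004) lat -0.0599 0.0545 z 0.072
  h-0.030 n121 d med -0.0002 (10,90: -0.0023 0.0012) lat -0.0588 0.0577 z 0.081
  h-0.020 n137 d med 0.0001 (10,90: -0.0170 0.0020) lat -0.0609 0.0584 z 0.089
  h-0.010 n118 d med 0.0007 (10,90: -0.0006 0.0022) lat -0.0537 0.0525 z 0.099
  h0.000 n131 d med 0.0012 (10,90: -0.0005 0.0025) lat -0.0516 0.0526 z 0.107
  h0.010 n135 d med 0.0014 (10,90: -0.0066 0.0029) lat -0.0528 0.0508 z 0.116
  h0.020 n257 d med -0.0030 (10,90: -0.0133 0.0020) lat -0.0517 0.0526 z 0.119
  h0.030 n43 d med -0.0018 (10,90: -0.0027 -0.0005) lat -0.0191 0.0187 z 0.131
  h0.040 n60 d med -0.0012 (10,90: -0.0026 -0.0000) lat -0.0198 0.0190 z 0.140
  h0.050 n47 d med -0.0007 (10,90: -0.0020 0.0003) lat -0.0190 0.0193 z 0.149
  h0.060 n71 d med -0.0043 (10,90: -0.0087 -0.0001) la
[... 450 characters left out ...]
020 n136 d med -0.0003 (10,90: -0.0082 0.0017) lat -0.0518 0.0617 z 0.087
  h-0.010 n132 d med 0.0002 (10,90: -0.0013 0.0017) lat -0.0533 0.0542 z 0.096
  h0.000 n150 d med -0.0002 (10,90: -0.0019 0.0014) lat -0.0535 0.0539 z 0.104
  h0.010 n194 d med -0.0008 (10,90: -0.0072 0.0015) lat -0.0529 0.0535 z 0.113
  h0.020 n87 d med -0.0007 (10,90: -0.0066 0.0013) lat -0.0524 0.0473 z 0.120
  h0.030 n59 d med -0.0005 (10,90: -0.0020 0.0012) lat -0.0184 0.0192 z 0.131
  h0.040 n58 d med -0.0002 (10,90: -0.0023 0.0012) lat -0.0197 0.0197 z 0.139
  h0.050 n67 d med -0.0007 (10,90: -0.0071 0.0014) lat -0.0208 0.0194 z 0.147
  h0.060 n48 d med -0.0029 (10,90: -0.0082 0.0015) lat -0.0168 0.0186 z 0.151
```

View pics/crops.png

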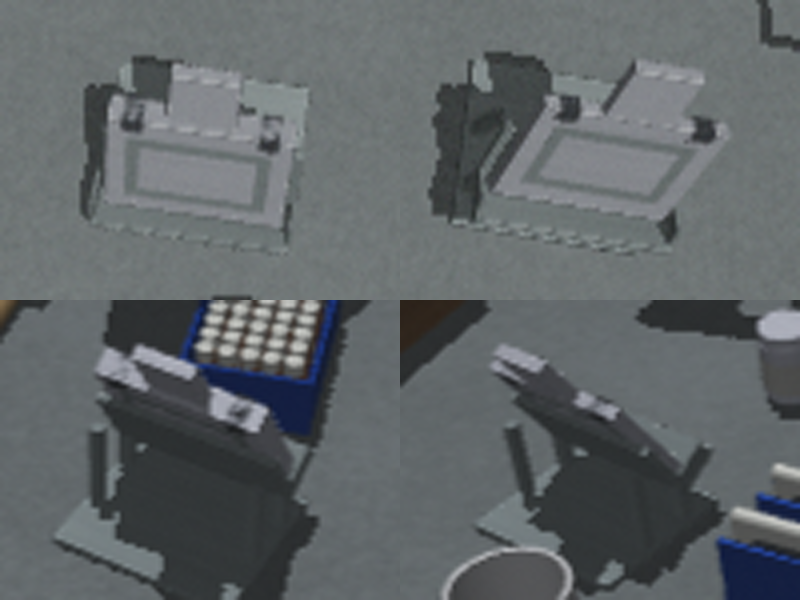

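The thick cassette is the left one in the top view, at (262,197): its tab steps back about 3–4 mm from the face. The thin one is at (445,197), with its tab flush. Next I'll measure the sorter and the bay.

```bash
cat >> h.py <<'E'
def rack(W,img,wt,tag):
    hsv=cv2.cvtColor(img,cv2.COLOR_RGB2HSV)
    b=(hsv[...,0]>105)&(hsv[...,0]<130)&(hsv[...,1]>120)
    w=(hsv[...,1]<60)&(hsv[...,2]>110)
    z=W[...,2]
    def rect(m):
        p=W[m][:,:2]; 
        if len(p)<12: print(tag,'few',len(p)); return
        c,s,a=cv2.minAreaRect((p*1000).astype(np.float32))
        bx=cv2.boxPoints((c,s,a)); e=[bx[1]-bx[0],bx[2]-bx[1]]; e=max(e,key=np.linalg.norm); e=e*np.sign(e[1])
        return np.round(c,1),np.round(sorted(s),1),'yaw %.3f'%np.arctan2(-e[0],e[1]),len(p)
    print(tag,'walls',rect(b&(abs(z-wt)<.004)),'z',np.nanmedian(z[b&(abs(z-wt)<.004)]))
    m=(w&(abs(z-.088)<.006)).astype(np.uint8)
    n,L,st,_=cv2.connectedComponentsWithStats(m)
    for i in range(1,n):
        if st[i,4]>15:
            q=L==i;p=W[q]; c=p.mean(0);u=np.linalg.svd((p-c)[:,:2],full_matrices=False)[2][0];u*=np.sign(u[1])
            print(tag,'plate mean',c.round(4),rect(q),'yawPCA %.3f'%np.arctan2(-u[0],u[1]))
E
python3 - <<'E'
from h import *
f=np.load('pics/top0.npz')
for tag,wt,(x0,x1,y0,y1) in(('sorter',.068,(315,395,160,212)),('bay',.078,(138,212,192,240))):
    rack(f['W'][y0:y1,x0:x1],f['img'][y0:y1,x0:x1],wt,tag)
f=np.load('pics/scene0.npz')
for tag,wt,(x0,x1,y0,y1) in(('sorterS',.068,(165,235,200,258)),('bayS',.078,(345,415,228,285))):
    rack(f['W'][y0:y1,x0:x1],f['img'][y0:y1,x0:x1],wt,tag)
E
```

```text
sorter walls (array([ 574.7, -135.7]), array([ 70.1, 132.1]), 'yaw -0.006', 276) z 0.06734858687077733
sorter plate mean [ 0.599  -0.1381  0.0861] (array([ 599. , -138.3]), array([ 10.5, 110. ]), 'yaw -0.008', 211) yawPCA -0.010
sorter plate mean [ 0.5514 -0.1353  0.0866] (array([ 552.3, -136.4]), array([ 10.7, 109.3]), 'yaw -0.012', 186) yawPCA -0.016
bay walls (array([507. , 316.3]), array([ 53.6, 130. ]), 'yaw 0.173', 240) z 0.07751244979673355
bay plate mean [0.5164 0.3194 0.0868] (array([516.6, 319.2]), array([ 11.2, 108.7]), 'yaw 0.175', 216) yawPCA 0.174
bay plate mean [0.4958 0.3138 0.0871] (array([495.9, 314.6]), array([ 11.3, 110.4]), 'yaw 0.177', 217) yawPCA 0.168
sorterS walls (array([ 580.1, -135.3]), array([ 73.4, 132.7]), 'yaw -0.003', 246) z 0.06722040722991707
sorterS plate mean [ 0.5558 -0.1353  0.087 ] (array([ 555.4, -135.7]), array([ 11.3, 110.4]), 'yaw 0.005', 126) yawPCA -0.005
sorterS plate mean [ 0.6038 -0.1367  0.087 ] (array([ 603.8, -136.8]), array([ 12.8, 109.2]), 'yaw -0.026', 135) yawPCA -0.011
bayS walls (array([510.4, 317.6]), array([ 57.5, 129.4]), 'yaw 0.170', 158) z 0.07716808552824239
bayS plate mean [0.5002 0.3151 0.087 ] (array([499., 315.]), array([ 13.2, 108.5]), 'yaw 0.165', 149) yawPCA 0.169
bayS plate mean [0.5209 0.3199 0.087 ] (array([520.1, 320.2]), array([ 12.6, 109.7]), 'yaw 0.146', 156) yawPCA 0.175
```

```bash
cat >> h.py <<'E'
def go(p,yaw):
    o=ctrl.get_obs();T=tool(o);y=o["eef_rot"][2]
    print('t %.2f at'%o["time_s"],o["ee_pos"].round(4),o["eef_rot"].round(3),'w %.4f'%o["grip_width"],'F',o["force"].round(1),'shift cm',(T[:3,:3].T@(np.array(p)-o["ee_pos"])*100).round(2),'turn',round(-(yaw-y),3))
E
python3 -c "
from h import *
go([.55,.102,.25],-.148)"
```

```text
t 0.10 at [ 0.1592 -0.5262  0.2239] [-1.571e+00  1.000e-03 -1.277e+00] w 0.0940 F [0.6 0.7 0. ] shift cm [-48.82  -2.55  55.6 ] turn -1.129
```

jog_arm([
  [9.4,[-48.8,-2.6,55.6],-1.13],
  [9.4,[-48.8,-2.6,55.6],-1.13],
  [9.4,[-48.8,-2.6,55.6],-1.13],
  [9.4,[-48.8,-2.6,55.6],-1.13],
  [9.4,[-48.8,-2.6,55.6],-1.13],
  [9.4,[-48.8,-2.6,55.6],-1.13],
  [9.4,[-48.8,-2.6,55.6],-1.13],
  [9.4,[-48.8,-2.6,55.6],-1.13],
  [9.4,[-48.8,-2.6,55.6],-1.13],
  [9.4,[-48.8,-2.6,55.6],-1.13],
], grip_force=8)

```text
time_s: 1.1
ee_pos: [0.4239, -0.1001, 0.2421]
eef_rot: [-1.571, -0.0, -0.147]
force: [0.4, -1.5, -0.2]
grip_width: 0.0939
```

```bash
python3 -c "
from h import *
go([.55,.102,.25],-.148)"
```

```text
t 1.10 at [ 0.4239 -0.1001  0.2421] [-1.571 -0.    -0.147] w 0.0939 F [ 0.4 -1.5 -0.2] shift cm [ 9.52 -0.79 21.84] turn 0.001
```

jog_arm([
  [9.4,[9.5,-0.8,21.8],0],
  [9.4,[9.5,-0.8,21.8],0],
  [9.4,[9.5,-0.8,21.8],0],
  [9.4,[9.5,-0.8,21.8],0],
  [9.4,[9.5,-0.8,21.8],0],
  [9.4,[9.5,-0.8,21.8],0],
  [9.4,[9.5,-0.8,21.8],0],
  [9.4,[9.5,-0.8,21.8],0],
])

```text
time_s: 1.9
ee_pos: [0.5488, 0.0988, 0.2499]
eef_rot: [-1.571, 0.0, -0.148]
force: [-0.2, -0.8, -1.4]
grip_width: 0.0943
```

```bash
cat >> h.py <<'E'
def cass(W,z0,z1,tag,thick,nom):
    "fit leaning cassette near nom(xy); returns tab centre"
    P=W.reshape(-1,3);P=P[(P[:,2]>z0)&(P[:,2]<z1)&(np.hypot(P[:,0]-nom[0],P[:,1]-nom[1])<.08)]
    rng=np.random.default_rng(0);best=None
    for _ in range(600):
        a=P[rng.choice(len(P),3,0)];n=np.cross(a[1]-a[0],a[2]-a[0]);n/=np.linalg.norm(n)+1e-12
        if abs(abs(n[2])-.5)>.1: continue
        m=abs((P-a[0])@n)<.0012
        if best is None or m.sum()>best.sum():best=m
    Q=P[best];c0=Q.mean(0);n=np.linalg.svd(Q-c0,full_matrices=False)[2][2];n*=np.sign(n[2])
    yaw=np.arctan2(-n[1],-n[0]);up=np.cross(n,[-np.sin(yaw),np.cos(yaw),0]);up*=np.sign(up[2]);lat=np.array([-np.sin(yaw),np.cos(yaw),0])
    d=(P-c0)@n;h=(P-c0)@up;l=(P-c0)@lat
    print(tag,'n',n.round(3),'yaw %.3f'%yaw,len(P),len(Q),'lat in',np.percentile(l[best],[1,99]).round(4))
    m=abs(d)<.006; top=np.percentile(h[m],99.7)
    t=m&(h>top-.03)&(h<top-.008)
    print('  tab: lat',np.percentile(l[t],[2,98]).round(4),'d',np.median(d[t]).round(4),'top h',top.round(4))
    lc=np.mean(np.percentile(l[t],[2,98]))
    C=c0+lat*lc+up*(top-.021)+n*(np.median(d[t])-.005)
    print('  tab centre',C.round(4),'lower edge',(C-up*.11).round(4)); return C,yaw
E
python3 - <<'E'
from h import *
d,o=shot('wrist','w1');print(d['mount'].round(3));print(o['ee_pos'],o['eef_rot'])
W=np.load('pics/w1.npz')['W']
cass(W,.06,.165,'thick',1,(.55,.105))
E
```

```text
[[ 1.     0.001  0.    -0.001]
 [ 0.     0.234 -0.972 -0.159]
 [-0.001  0.972  0.234  0.067]
 [ 0.     0.     0.     1.   ]]
[0.54879817 0.09878297 0.24988648] [-1.57100866e+00  4.24444662e-04 -1.47646235e-01]
thick n [-0.85   0.137  0.508] yaw -0.160 6161 3279 lat in [-0.0556  0.0515]
  tab: lat [-0.0209  0.0176] d -0.0038 top h 0.0728
  tab centre [0.5726 0.1026 0.1346] lower edge [0.5175 0.1115 0.0399]
```

View pics/w1.png

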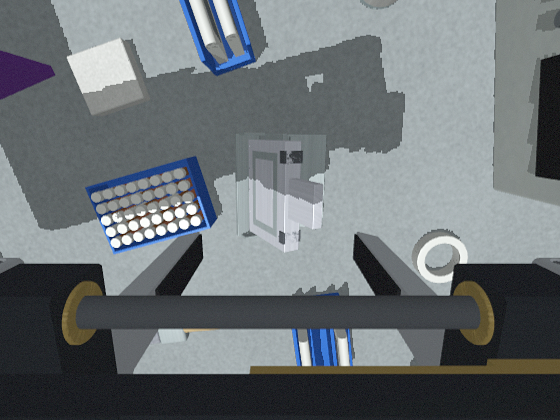

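The wrist image shows the thick cassette at (275,195), with the fingers straddling it. Its tab is recessed 3.8 mm, the lower edge is at z = 0.0399, and the pose is consistent with the top view. I'll descend and grip lightly.

```bash
python3 -c "
from h import *
go([.575,.1022,.147],-.16)"
```

```text
t 1.95 at [0.5488 0.0986 0.2501] [-1.571  0.    -0.148] w 0.0945 F [ 1.3 -0.9 -1. ] shift cm [ 2.54 10.31  0.74] turn 0.012
```

jog_arm([
  [7,[2.5,2,0.7],0.012],
  [7,[2.5,6,0.7],0.012],
  [7,[2.5,8.5,0.7],0.012],
  [7,[2.5,10.3,0.7],0.012],
  [7,[2.5,10.3,0.7],0.012],
  [4,[2.5,10.3,0.7],0.012],
  [2.5,[2.5,10.3,0.7],0.012],
  [2.5,[2.5,10.3,0.7],0.012],
], grip_force=8)

```text
time_s: 2.75
ee_pos: [0.5753, 0.1027, 0.1483]
eef_rot: [-1.57, -0.002, -0.159]
force: [-0.6, -0.0, 0.3]
grip_width: 0.0496
```

jog_arm([
  [0,[0,0,0],0],
  [0,[0,0,0],0],
  [0,[0,0,0],0],
  [0,[0,0,0],0],
  [0,[0,0,0],0],
], grip_force=8)

```text
time_s: 3.25
ee_pos: [0.575, 0.1029, 0.1472]
eef_rot: [-1.571, -0.0, -0.159]
force: [0.1, -0.7, 1.9]
grip_width: 0.0233
```

jog_arm([
  [0,[0,0,0],0],
  [0,[0,0,0],0],
  [0,[0,-0.2,0],0],
  [0,[0,-0.4,0],0],
  [0,[0,-0.6,0],0],
  [0,[0,-0.8,0],0],
  [0,[0,-1.0,0],0],
  [0,[0,-1.0,0],0],
], grip_force=8)

```text
time_s: 4.05
ee_pos: [0.5751, 0.1028, 0.1574]
eef_rot: [-1.571, -0.001, -0.159]
force: [-2.7, 0.3, -1.6]
grip_width: 0.0215
```

jog_arm([
  [0,[0,0,0],0],
  [0,[0,0,0],0],
  [0,[0,0,0],0],
  [0,[0,0,0],0],
  [0,[0,0,0],0],
], grip_force=20)

```text
time_s: 4.55
ee_pos: [0.575, 0.1029, 0.1571]
eef_rot: [-1.571, -0.0, -0.159]
force: [-2.9, -0.2, 1.3]
grip_width: 0.0211
```

```bash
python3 - <<'E'
from h import *
d,o=shot('wrist','w2');print(o['grip_width'],o['force'])
shot('scene','s2')
a=cv2.imread('pics/w2.png')[100:380,100:460];b=cv2.imread('pics/s2.png')[130:310,200:400]
cv2.imwrite('pics/v2.png',np.hstack([cv2.resize(a,(400,311)),cv2.resize(b,(345,311))]))
E
```

```text
0.02113627460181063 [-2.93678076 -0.23840858  1.28533755]
```

View pics/v2.png

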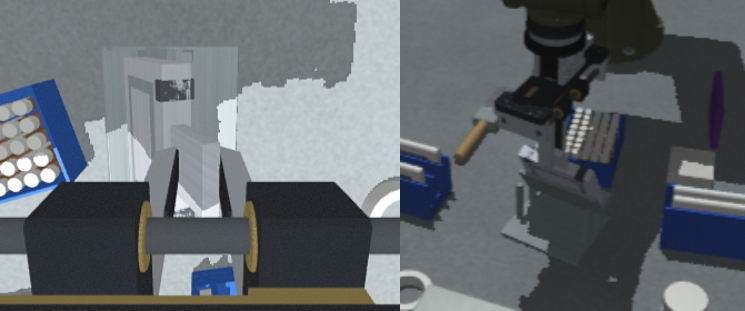

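The tab is pinched at its edges and still leaning, and the rest is pressing on the lower face (Fx −2.9). I'll move up and back to free it.

jog_arm([
  [0,[-0.5,-0.2,0],0],
  [0,[-1,-0.5,0],0],
  [0,[-1.5,-0.8,0],0],
  [0,[-2,-1.2,0],0],
  [0,[-2.5,-1.8,0],0],
  [0,[-3,-2.4,0],0],
  [0,[-3,-3,0],0],
  [0,[-3,-3,0],0],
], grip_force=20)

```text
time_s: 5.45
ee_pos: [0.5459, 0.1077, 0.1885]
eef_rot: [-1.57, -0.002, -0.159]
force: [-3.0, -0.5, 2.1]
grip_width: 0.0112
```

jog_arm([
  [0,[0,-1,0],0],
  [0,[0,-2,0],0],
  [0,[0,-4,0],0],
  [0,[0,-5,0],0],
  [0,[0,-5,0],0],
  [0,[0,-5,0],0],
], grip_force=35)

```text
time_s: 6.05
ee_pos: [0.5453, 0.1075, 0.2367]
eef_rot: [-1.571, -0.0, -0.159]
force: [0.3, 0.1, -3.2]
grip_width: 0.0099
```

```bash
cat >> h.py <<'E'
def held(W,o,zlo=-.01,zhi=.13):
    "points of the held cassette in tool frame (x across, y down from TCP, z lateral)"
    T=np.linalg.inv(tool(o));P=W.reshape(-1,3)@T[:3,:3].T+T[:3,3]
    return P
E
python3 - <<'E'
from h import *
d,o=shot('wrist','w3');print(o['grip_width'],o['force'],o['ee_pos'])
W=np.load('pics/w3.npz')['W'];P=held(W,o)
m=(abs(P[:,0])<.04)&(P[:,1]>-.02)&(P[:,1]<.125)&(abs(P[:,2])<.075)
P=P[m]
for a in np.arange(-.02,.125,.01):
    q=P[(P[:,1]>=a)&(P[:,1]<a+.01)]
    if len(q)>5:print('%.3f'%a,len(q),'x',np.percentile(q[:,0],[2,50,98]).round(4),'z',np.percentile(q[:,2],[2,98]).round(4))
E
```

```text
0.009926251138392333 [ 0.34838622  0.08389461 -3.22013417] [0.5453326  0.10749967 0.23665177]
-0.020 420 x [-0.018  -0.0016  0.0148] z [-0.0065  0.0098]
-0.010 1519 x [-0.016  -0.0018  0.0126] z [-0.0192  0.0189]
0.000 336 x [-0.0177 -0.0013  0.0145] z [0.0077 0.0193]
0.010 205 x [-0.016  -0.0019  0.0128] z [0.0076 0.0193]
0.020 61 x [-0.0063 -0.0013  0.0032] z [0.0097 0.0192]
0.030 1838 x [-0.0109 -0.0019  0.0075] z [-0.0374  0.0529]
0.040 26 x [-0.0114 -0.0022  0.0076] z [0.0448 0.054 ]
0.050 24 x [-0.0098 -0.0015  0.0061] z [0.0537 0.054 ]
0.060 23 x [-0.0095 -0.0019  0.0057] z [0.0538 0.0539]
0.070 21 x [-0.0093 -0.0019  0.0054] z [0.0538 0.0539]
0.090 21 x [-0.0098 -0.002   0.0059] z [0.0537 0.0538]
0.100 17 x [-0.0095 -0.0029  0.0053] z [0.0537 0.0538]
```

View pics/w3.png

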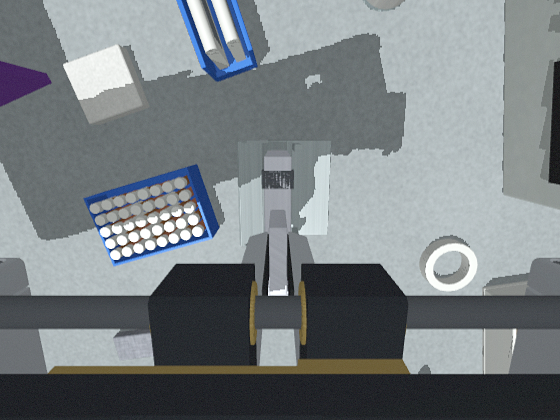

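The cassette is held upright: opening 9.9 mm, weight 3.2 N. In the wrist image its tab lies between the pads at (278,240). Held at centre, it reads −1.9 mm in tool x, which gives me the camera bias. Next is the hover over the sorter.

```bash
python3 -c "
from h import *
go([.577,-.136,.245],-.008)"
```

```text
t 6.10 at [0.5452 0.1075 0.2363] [-1.571e+00  1.000e-03 -1.590e-01] w 0.0097 F [-0.2  0.1 -4. ] shift cm [  7.    -0.87 -23.54] turn -0.151
```

jog_arm([
  [0,[1,-0.9,-3],-0.05],
  [0,[2.4,-0.9,-7],-0.1],
  [0,[3.6,-0.9,-11],-0.15],
  [0,[4.8,-0.9,-15],-0.15],
  [0,[6,-0.9,-19],-0.15],
  [0,[6.6,-0.9,-22],-0.15],
  [0,[7,-0.9,-23.5],-0.15],
  [0,[7,-0.9,-23.5],-0.15],
  [0,[7,-0.9,-23.5],-0.15],
], grip_force=35)

```text
time_s: 7.0
ee_pos: [0.5772, -0.1348, 0.2455]
eef_rot: [-1.57, 0.001, -0.009]
force: [0.0, 0.7, -2.9]
grip_width: 0.0097
```

```bash
python3 - <<'E'
from h import *
d,o=shot('wrist','w4');print(o['grip_width'],o['force'],o['ee_pos'],o['eef_rot'])
f=np.load('pics/w4.npz');W=f['W'];P=held(W,o)
T=tool(o)
m=(abs(P[:,0])<.03)&(P[:,1]>-.02)&(P[:,1]<.125)&(P[:,2]>.045)&(P[:,2]<.07)
print('held edge',np.percentile(P[m],[2,50,98],axis=0).round(4))
rack(W,f['img'],.068,'sorter')
# profile in tool x, heights .06-.095
q=P[(W.reshape(-1,3)[:,2]>.055)&(W.reshape(-1,3)[:,2]<.095)&(abs(P[:,0])<.06)&(abs(P[:,2])<.1)]
for a in np.arange(-.05,.05,.002):
    r=q[(q[:,0]>=a)&(q[:,0]<a+.002)]
    if len(r)>3:print('%.3f n%d top z %.4f lat %.3f %.3f'%(a,len(r),T[2,3]-np.percentile(r[:,1],20),r[:,2].min(),r[:,2].max()))
E
```

```text
0.009719515280500015 [ 0.00642096  0.70667486 -2.91531027] [ 0.57718841 -0.1347827   0.24552383] [-1.57027628e+00  7.07340850e-04 -8.86322397e-03]
held edge [[-0.0102  0.0359  0.0455]
 [-0.0018  0.0375  0.0513]
 [ 0.0071  0.1078  0.0548]]
sorter walls (array([ 574.8, -131.1]), array([ 72.9, 121.3]), 'yaw -0.010', 1068) z 0.06727320840396844
sorter plate mean [0.8364 0.0508 0.0845] (array([836.6,  50.8]), array([2.2, 7.2]), 'yaw 1.207', 26) yawPCA 1.206
sorter plate mean [ 0.5516 -0.1255  0.0862] (array([ 551.4, -127.9]), array([11.7, 91.9]), 'yaw -0.010', 920) yawPCA -0.015
sorter plate mean [ 0.5989 -0.1271  0.0862] (array([ 599.1, -128.9]), array([11.8, 90.9]), 'yaw -0.006', 912) yawPCA -0.009
sorter plate mean [ 0.5586 -0.2905  0.0912] (array([ 558.6, -290.6]), array([1.6, 5.9]), 'yaw -1.533', 16) yawPCA 1.447
sorter plate mean [ 0.7351 -0.3053  0.084 ] (array([ 735.3, -305.2]), array([ 4.8, 25.6]), 'yaw -0.708', 78) yawPCA -0.706
-0.040 n77 top z 0.0676 lat -0.059 0.057
-0.038 n180 top z 0.0680 lat -0.054 0.064
-0.036 n194 top z 0.0678 lat -0.048 0.064
-0.034 n62 top z 0.0665 lat
[... 254 characters left out ...]
0.038 0.053
-0.020 n205 top z 0.0753 lat -0.042 0.063
-0.018 n68 top z 0.0682 lat -0.041 0.064
-0.016 n28 top z 0.0678 lat 0.047 0.064
0.008 n14 top z 0.0674 lat 0.050 0.064
0.010 n22 top z 0.0679 lat 0.049 0.064
0.012 n61 top z 0.0674 lat -0.037 0.064
0.014 n75 top z 0.0724 lat -0.042 0.063
0.016 n206 top z 0.0854 lat -0.037 0.052
0.018 n165 top z 0.0872 lat -0.037 0.052
0.020 n165 top z 0.0880 lat -0.038 0.052
0.022 n156 top z 0.0877 lat -0.038 0.052
0.024 n147 top z 0.0873 lat -0.039 0.052
0.026 n134 top z 0.0856 lat -0.041 0.052
0.028 n75 top z 0.0680 lat -0.034 0.063
0.030 n179 top z 0.0679 lat -0.047 0.064
0.032 n173 top z 0.0679 lat -0.051 0.064
0.034 n10 top z 0.0664 lat -0.048 0.049
```

View pics/w4.png

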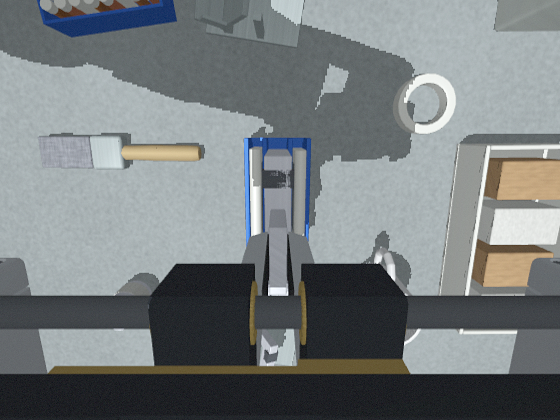

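Relative to the held cassette, the slot centre is about −1 mm in tool x and −1.5 mm in tool z. Now I'll lower it.

jog_arm([
  [0,[-0.1,0,-0.15],0],
  [0,[-0.1,1.5,-0.15],0],
  [0,[-0.1,3,-0.15],0],
  [0,[-0.1,4.5,-0.15],0],
  [0,[-0.1,5.2,-0.15],0],
  [0,[-0.1,5.8,-0.15],0],
  [0,[-0.1,6.4,-0.15],0],
  [0,[-0.1,6.4,-0.15],0],
], grip_force=35)

```text
time_s: 7.85
ee_pos: [0.5761, -0.1368, 0.1816]
eef_rot: [-1.571, 0.001, -0.009]
force: [0.6, -0.3, -2.7]
grip_width: 0.0096
```

jog_arm([
  [0,[0,1,0],0],
  [0,[0,2,0],0],
  [0,[0,3,0],0],
  [0,[0,3.6,0],0],
  [0,[0,4.0,0],0],
  [0,[0,4.3,0],0],
  [0,[0,4.3,0],0],
], grip_force=35)

```text
time_s: 8.55
ee_pos: [0.5761, -0.137, 0.1387]
eef_rot: [-1.571, 0.0, -0.009]
force: [0.1, -1.1, -3.6]
grip_width: 0.0098
```

jog_arm([
  [0,[0,0.2,0],0],
  [0,[0,0.35,0],0],
  [0,[0,0.5,0],0],
  [0,[0,0.5,0],0],
], grip_force=35)

```text
time_s: 8.95
ee_pos: [0.5766, -0.1369, 0.1349]
eef_rot: [-1.571, -0.001, -0.009]
force: [-0.8, 2.9, 5.0]
grip_width: 0.0098
```

Contact with the floor: force went from −3.6 to +5 N at TCP z 0.135. Releasing.

jog_arm([
  [1.2,[0,0,0],0],
  [2,[0,0,0],0],
  [4,[0,0,0],0],
  [4,[0,0,0],0],
  [4,[0,0,0],0],
  [4,[0,0,0],0],
])

```text
time_s: 9.55
ee_pos: [0.5762, -0.137, 0.134]
eef_rot: [-1.571, 0.0, -0.009]
force: [-0.2, 0.5, 0.1]
grip_width: 0.0396
```

jog_arm([
  [4,[0,-2,0],0],
  [4,[0,-5,0],0],
  [4,[0,-9,0],0],
  [4,[0,-12,0],0],
  [4,[0,-12,0],0],
  [4,[0,-12,0],0],
])

```text
time_s: 10.15
ee_pos: [0.5762, -0.137, 0.2539]
eef_rot: [-1.571, -0.0, -0.009]
force: [-0.9, -0.2, -0.5]
grip_width: 0.0402
```

```bash
python3 - <<'E'
from h import *
d,o=shot('top','t5');d,o=shot('wrist','w5')
for n in('t5','w5'):
    W=np.load(f'pics/{n}.npz')['W'].reshape(-1,3)
    q=W[(abs(W[:,0]-.576)<.012)&(abs(W[:,1]+.137)<.07)&(W[:,2]>.092)&(W[:,2]<.16)]
    b=q[q[:,2]<.106];t=q[q[:,2]>.13]
    print(n,'shoulder z',np.median(b[:,2]).round(4),'xy mid',((b[:,:2].min(0)+b[:,:2].max(0))/2).round(4),'ext',np.ptp(b[:,:2],axis=0).round(4),'tab top z',np.percentile(t[:,2],[50,95]).round(4),((t[:,:2].min(0)+t[:,:2].max(0))/2).round(4))
rack(np.load('pics/t5.npz')['W'][160:212,315:395],d['img'][160:212,315:395]*0+np.load('pics/t5.npz')['img'][160:212,315:395],.068,'sorter')
go([.54,-.338,.25],-.178)
E
```

```text
t5 shoulder z 0.0972 xy mid [ 0.5756 -0.1192] ext [0.02   0.0756] tab top z [0.1383 0.1408] [ 0.5755 -0.1343]
w5 shoulder z 0.0973 xy mid [ 0.5748 -0.1369] ext [0.021  0.1093] tab top z [0.1383 0.1396] [ 0.5755 -0.1368]
sorter walls (array([ 575. , -115.9]), array([70.3, 92.7]), 'yaw -0.007', 142) z 0.06732716415558815
sorter plate mean [ 0.5993 -0.1315  0.0867] (array([ 599.1, -127.3]), array([10. , 83.2]), 'yaw -0.009', 130) yawPCA -0.022
sorter plate mean [ 0.5668 -0.1357  0.0871] (array([ 566.8, -135.4]), array([ 0.6, 44.2]), 'yaw -0.004', 19) yawPCA -0.005
sorter plate mean [ 0.5519 -0.1209  0.0865] (array([ 552.5, -119.9]), array([10.5, 75.7]), 'yaw -0.008', 138) yawPCA 0.021
t 10.25 at [ 0.5758 -0.1369  0.2526] [-1.57   0.002 -0.009] w 0.0396 F [-0.6 -1.1  0.1] shift cm [ -3.4    0.25 -20.14] turn 0.169
```

The thick cassette is home: shoulder z 0.097 (0.098 expected), tab top 0.139. Now the thin one.

jog_arm([
  [7,[-1,0.2,-4],0.05],
  [7,[-2,0.2,-9],0.12],
  [7,[-3,0.2,-14],0.17],
  [7,[-3.4,0.2,-18],0.17],
  [7,[-3.4,0.2,-20.1],0.17],
  [7,[-3.4,0.2,-20.1],0.17],
  [7,[-3.4,0.2,-20.1],0.17],
  [7,[-3.4,0.2,-20.1],0.17],
])

```text
time_s: 11.05
ee_pos: [0.5406, -0.3366, 0.2515]
eef_rot: [-1.57, 0.001, -0.178]
force: [-0.7, -0.6, 0.7]
grip_width: 0.0702
```

```bash
python3 - <<'E'
from h import *
d,o=shot('wrist','w6')
W=np.load('pics/w6.npz')['W']
C,y=cass(W,.06,.165,'thin',0,(.55,-.343))
go([C[0]+.0025,C[1],.147],y)
E
```

```text
thin n [-0.849  0.152  0.506] yaw -0.177 5414 4206 lat in [-0.055   0.0514]
  tab: lat [-0.0209  0.018 ] d 0.0 top h 0.0576
  tab centre [ 0.5713 -0.3478  0.1328] lower edge [ 0.5164 -0.3379  0.038 ]
t 11.10 at [ 0.5407 -0.3365  0.2518] [-1.571  0.    -0.178] w 0.0701 F [ 0.6 -0.5 -0.1] shift cm [ 3.46 10.48 -0.52] turn -0.0
```

View pics/w6.png

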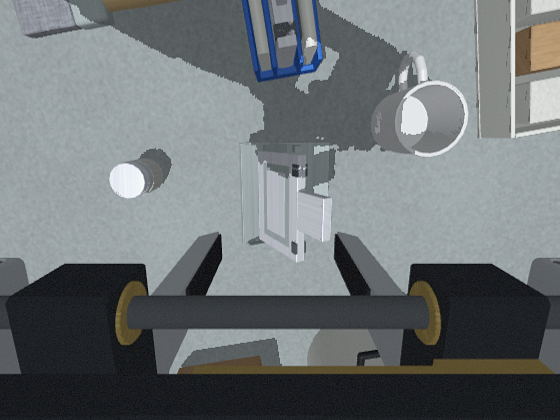

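The wrist image shows the thin cassette at (282,205), with its tab at (313,215) between the open fingers and flush with the face. Same procedure as before.

jog_arm([
  [7,[3.5,2,-0.5],0],
  [7,[3.5,6,-0.5],0],
  [7,[3.5,8.5,-0.5],0],
  [7,[3.5,10.5,-0.5],0],
  [7,[3.5,10.5,-0.5],0],
  [4,[3.5,10.5,-0.5],0],
  [2.5,[3.5,10.5,-0.5],0],
  [2.5,[3.5,10.5,-0.5],0],
  [2.5,[3.5,10.5,-0.5],0],
], grip_force=8)

```text
time_s: 12.0
ee_pos: [0.5742, -0.349, 0.1479]
eef_rot: [-1.571, -0.001, -0.179]
force: [-0.1, -0.7, -0.3]
grip_width: 0.0414
```

jog_arm([
  [0,[0,0,0],0],
  [0,[0,0,0],0],
  [0,[0,0,0],0],
  [0,[0,-0.2,0],0],
  [0,[0,-0.4,0],0],
  [0,[0,-0.6,0],0],
  [0,[0,-0.8,0],0],
  [0,[0,-1.0,0],0],
], grip_force=10)

```text
time_s: 12.8
ee_pos: [0.5739, -0.3489, 0.1572]
eef_rot: [-1.571, 0.0, -0.179]
force: [-2.6, 0.2, -0.9]
grip_width: 0.0207
```

jog_arm([
  [0,[-0.5,-0.2,0],0],
  [0,[-1,-0.5,0],0],
  [0,[-1.5,-0.8,0],0],
  [0,[-2,-1.2,0],0],
  [0,[-2.5,-1.8,0],0],
  [0,[-3,-2.4,0],0],
  [0,[-3,-3,0],0],
  [0,[-3,-3,0],0],
], grip_force=20)

```text
time_s: 13.6
ee_pos: [0.5448, -0.3438, 0.1886]
eef_rot: [-1.572, -0.002, -0.179]
force: [-1.7, 0.6, 1.6]
grip_width: 0.0113
```

Next: raise it (as worked for the thick one), firm up the grip and check.

jog_arm([
  [0,[0,-1,0],0],
  [0,[0,-2,0],0],
  [0,[0,-4,0],0],
  [0,[0,-6,0],0],
  [0,[0,-6.5,0],0],
  [0,[0,-6.5,0],0],
  [0,[0,-6.5,0],0],
], grip_force=45)

```text
time_s: 14.3
ee_pos: [0.5444, -0.3434, 0.2511]
eef_rot: [-1.57, 0.001, -0.179]
force: [-0.3, -0.1, -2.3]
grip_width: 0.0098
```

```bash
cat >> h.py <<'E'
def prof(P):
    for a in np.arange(-.02,.13,.01):
        q=P[(P[:,1]>=a)&(P[:,1]<a+.01)&(abs(P[:,0])<.015)&(abs(P[:,2])<.06)]
        if len(q)>5:print('%.3f'%a,len(q),'y',np.median(q[:,1]).round(4),'x',np.percentile(q[:,0],[2,50,98]).round(4),'z',np.percentile(q[:,2],[2,98]).round(4))
E
python3 - <<'E'
from h import *
d,o=shot('wrist','w7')
prof(held(np.load('pics/w7.npz')['W'],o))
go([.508,.317,.26],.172)
E
```

```text
-0.020 357 y -0.0155 x [-0.0143  0.0033  0.0143] z [-0.006   0.0097]
-0.010 1446 y -0.0016 x [-0.0128 -0.0013  0.0128] z [-0.0179  0.0199]
0.000 292 y 0.0046 x [-0.0143 -0.0001  0.0144] z [0.0067 0.0206]
0.010 190 y 0.014 x [-0.0139 -0.0013  0.0125] z [0.0076 0.0206]
0.020 58 y 0.025 x [-0.0062 -0.0019  0.003 ] z [0.0197 0.0206]
0.030 786 y 0.0393 x [-0.0077 -0.0019  0.004 ] z [-0.0442  0.054 ]
0.040 248 y 0.0403 x [-0.0078 -0.0019  0.0041] z [-0.0447  0.0552]
0.050 13 y 0.0524 x [-0.0059 -0.0019  0.0021] z [0.0551 0.0552]
0.060 12 y 0.0659 x [-0.0062 -0.0023  0.0016] z [0.055  0.0552]
0.080 12 y 0.081 x [-0.0065 -0.0023  0.0018] z [0.0548 0.0551]
0.090 9 y 0.0987 x [-0.006  -0.0028  0.0004] z [0.055  0.0551]
0.110 8 y 0.1189 x [-0.0055 -0.002   0.0015] z [0.0549 0.055 ]
t 14.35 at [ 0.5443 -0.3434  0.2509] [-1.57e+00  1.00e-03 -1.79e-01] w 0.0096 F [ 1.1 -0.1 -2.1] shift cm [-15.33  -0.85  64.34] turn -0.351
```

Upright and held, lower edge about 129.5 mm below the TCP. I'll raise it to clear the filed thick cassette and carry it to the bay.

jog_arm([
  [0,[0,-2,0],0],
  [0,[0,-5,0],0],
  [0,[0,-7,3],0],
  [0,[-1,-7,7],-0.04],
  [0,[-2.4,-7,11],-0.08],
  [0,[-3.5,-7,15],-0.12],
  [0,[-4.6,-7,19],-0.16],
  [0,[-5.7,-7,23],-0.2],
  [0,[-6.8,-7,28],-0.24],
  [0,[-7.9,-7,33],-0.28],
], grip_force=45)

```text
time_s: 15.35
ee_pos: [0.525, -0.0054, 0.3213]
eef_rot: [-1.571, 0.001, 0.102]
force: [-0.1, 0.5, -2.4]
grip_width: 0.0097
```

```bash
python3 -c "
from h import *
go([.508,.317,.265],.172)"
```

```text
t 15.35 at [ 0.525  -0.0054  0.3213] [-1.571e+00  1.000e-03  1.020e-01] w 0.0097 F [-0.1  0.5 -2.4] shift cm [ 1.6   5.64 32.24] turn -0.07
```

jog_arm([
  [0,[0.2,0,4],-0.02],
  [0,[0.4,0,9],-0.04],
  [0,[0.7,0,14],-0.07],
  [0,[1,1,19],-0.07],
  [0,[1.2,2,24],-0.07],
  [0,[1.5,3.5,28],-0.07],
  [0,[1.6,5,31],-0.07],
  [0,[1.6,5.6,32.2],-0.07],
  [0,[1.6,5.6,32.2],-0.07],
  [0,[1.6,5.6,32.2],-0.07],
], grip_force=45)

```text
time_s: 16.35
ee_pos: [0.5093, 0.314, 0.2663]
eef_rot: [-1.571, -0.0, 0.171]
force: [0.4, 0.2, -1.4]
grip_width: 0.0094
```

```bash
cat > bay.py <<'E'
from h import *
import sys
d,o=shot('wrist',sys.argv[1]);print(o['grip_width'],o['force'].round(1),o['ee_pos'].round(4),o['eef_rot'].round(3))
f=np.load(f'pics/{sys.argv[1]}.npz');W=f['W'];P=held(W,o);z=W.reshape(-1,3)[:,2]
m=(abs(P[:,0])<.015)&(P[:,1]>.043)&(P[:,1]<.125)&(P[:,2]>.05)&(P[:,2]<.058)
print('held edge',np.percentile(P[m],[2,50,98],axis=0).round(4))
q=(z>.07)&(z<.095)&(abs(P[:,0])<.05)&(P[:,2]>.0)&(P[:,2]<.09)
Q=P[q];zz=z[q]
for a in np.arange(-.04,.04,.002):
    r=(Q[:,0]>=a)&(Q[:,0]<a+.002)
    if r.sum()>3:print('%.3f n%d top z %.4f lat %.3f %.3f'%(a,r.sum(),np.percentile(zz[r],80),Q[r,2].min(),Q[r,2].max()))
hsv=cv2.cvtColor(f['img'],cv2.COLOR_RGB2HSV).reshape(-1,3)
w=(hsv[:,1]<60)&(z>.0845)&(z<.09)&(abs(P[:,0])<.05)&(P[:,2]>.0)&(P[:,2]<.07)
Q=P[w]
for s in(-1,1):
    c=Q[(Q[:,0]+.002)*s>0]
    if len(c)>10:
        k=np.polyfit(c[:,2],c[:,0],1);print('plate',s,'x med',np.median(c[:,0]).round(4),np.percentile(c[:,0],[1,99]).round(4),'slope',k.round(4),'lat max',c[:,2].max().round(4))
E
python3 bay.py w8
```

```text
0.009435325535556564 [ 0.4  0.2 -1.4] [0.5093 0.314  0.2663] [-1.571 -0.     0.171]
held edge [[-0.0063  0.0476  0.0552]
 [-0.0018  0.0833  0.0555]
 [ 0.0026  0.1237  0.0556]]
-0.030 n61 top z 0.0777 lat 0.001 0.069
-0.028 n110 top z 0.0780 lat 0.001 0.069
-0.026 n120 top z 0.0776 lat 0.001 0.069
-0.020 n60 top z 0.0849 lat 0.000 0.058
-0.018 n98 top z 0.0867 lat 0.000 0.058
-0.016 n105 top z 0.0879 lat 0.001 0.058
-0.014 n73 top z 0.0878 lat 0.001 0.057
-0.012 n45 top z 0.0874 lat 0.000 0.058
-0.010 n18 top z 0.0860 lat 0.047 0.058
-0.008 n5 top z 0.0815 lat 0.054 0.058
0.002 n10 top z 0.0855 lat 0.054 0.058
0.004 n18 top z 0.0872 lat 0.048 0.058
0.006 n63 top z 0.0881 lat 0.000 0.058
0.008 n54 top z 0.0878 lat 0.000 0.058
0.010 n87 top z 0.0870 lat 0.000 0.058
0.012 n93 top z 0.0853 lat 0.000 0.058
0.018 n84 top z 0.0775 lat 0.001 0.069
0.020 n110 top z 0.0779 lat 0.001 0.069
0.022 n89 top z 0.0777 lat 0.001 0.069
plate -1 x med -0.0146 [-0.0189 -0.0092] slope [ 0.0284 -0.0155] lat max 0.0571
plate 1 x med 0.01 [0.0034 0.0126] slope [-0.037   0.0106] lat max 0.0582
```

View pics/w8.png

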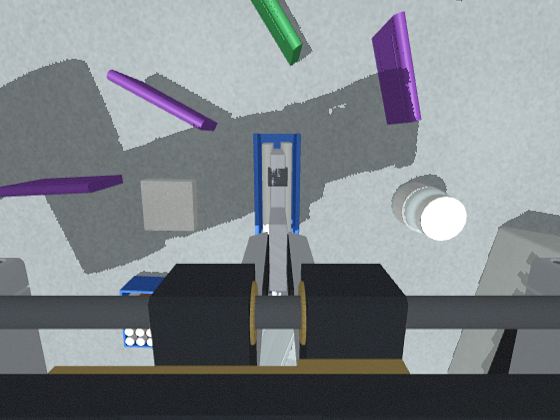

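The held cassette hangs over the gap, at (278,175) in the wrist image. The gap centre is about −1 mm in tool x and +2.8 mm in tool z from it. Lowering with force checks.

jog_arm([
  [0,[-0.1,0,0.28],0],
  [0,[-0.1,1.5,0.28],0],
  [0,[-0.1,3,0.28],0],
  [0,[-0.1,4,0.28],0],
  [0,[-0.1,4.6,0.28],0],
  [0,[-0.1,5,0.28],0],
  [0,[-0.1,5.3,0.28],0],
  [0,[-0.1,5.6,0.28],0],
  [0,[-0.1,5.6,0.28],0],
], grip_force=60)

```text
time_s: 17.3
ee_pos: [0.5075, 0.3174, 0.2099]
eef_rot: [-1.571, 0.0, 0.171]
force: [0.9, -0.6, -2.4]
grip_width: 0.0093
```

```bash
python3 bay.py w9
```

```text
0.009324537836062267 [ 0.9 -0.6 -2.4] [0.5075 0.3174 0.2099] [-1.571  0.     0.171]
held edge [[-0.0147  0.0535  0.0507]
 [-0.0003  0.1226  0.0539]
 [ 0.0135  0.1247  0.0556]]
-0.028 n134 top z 0.0778 lat 0.001 0.066
-0.026 n141 top z 0.0780 lat 0.001 0.066
-0.024 n116 top z 0.0775 lat 0.001 0.066
-0.020 n20 top z 0.0831 lat 0.011 0.032
-0.018 n115 top z 0.0859 lat 0.000 0.054
-0.016 n124 top z 0.0873 lat 0.000 0.054
-0.014 n137 top z 0.0877 lat 0.000 0.054
-0.012 n99 top z 0.0877 lat 0.000 0.054
-0.010 n44 top z 0.0872 lat 0.000 0.054
0.002 n4 top z 0.0853 lat 0.053 0.055
0.004 n43 top z 0.0865 lat 0.001 0.055
0.006 n80 top z 0.0875 lat 0.000 0.055
0.008 n136 top z 0.0878 lat 0.000 0.055
0.010 n137 top z 0.0875 lat 0.000 0.055
0.012 n116 top z 0.0864 lat 0.000 0.055
0.014 n54 top z 0.0845 lat 0.000 0.055
0.018 n8 top z 0.0726 lat 0.000 0.051
0.020 n168 top z 0.0776 lat 0.001 0.066
0.022 n145 top z 0.0778 lat 0.001 0.066
0.024 n66 top z 0.0775 lat 0.000 0.066
plate -1 x med -0.0133 [-0.0174 -0.0073] slope [ 0.0149 -0.0137] lat max 0.0553
plate 1 x med 0.01 [0.0028 0.0141] slope [-0.0083  0.01  ] lat max 0.0553
```

jog_arm([
  [0,[0,0.4,0],0],
  [0,[0,0.8,0],0],
  [0,[0,1.2,0],0],
  [0,[0,1.6,0],0],
  [0,[0,2,0],0],
  [0,[0,2,0],0],
], grip_force=60)

```text
time_s: 17.95
ee_pos: [0.5073, 0.3173, 0.1893]
eef_rot: [-1.571, 0.001, 0.171]
force: [-0.6, 0.1, -0.9]
grip_width: 0.0092
```

jog_arm([
  [0,[0,0.4,0],0],
  [0,[0,0.8,0],0],
  [0,[0,1.2,0],0],
  [0,[0,1.6,0],0],
  [0,[0,2,0],0],
  [0,[0,2,0],0],
], grip_force=60)

```text
time_s: 18.55
ee_pos: [0.5074, 0.3173, 0.1693]
eef_rot: [-1.571, 0.001, 0.171]
force: [0.2, 0.2, -2.3]
grip_width: 0.0095
```

jog_arm([
  [0,[0,0.5,0],0],
  [0,[0,1,0],0],
  [0,[0,1.5,0],0],
  [0,[0,2,0],0],
  [0,[0,2.4,0],0],
  [0,[0,2.7,0],0],
  [0,[0,2.7,0],0],
], grip_force=60)

```text
time_s: 19.25
ee_pos: [0.5074, 0.3174, 0.1425]
eef_rot: [-1.571, 0.001, 0.171]
force: [-0.2, 0.2, -1.9]
grip_width: 0.0098
```

jog_arm([
  [0,[0,0.15,0],0],
  [0,[0,0.3,0],0],
  [0,[0,0.45,0],0],
  [0,[0,0.5,0],0],
  [0,[0,0.5,0],0],
], grip_force=60)

```text
time_s: 19.75
ee_pos: [0.5075, 0.3174, 0.1379]
eef_rot: [-1.571, 0.0, 0.171]
force: [0.6, -0.0, -2.0]
grip_width: 0.0097
```

jog_arm([
  [0,[0,0.1,0],0],
  [0,[0,0.2,0],0],
  [0,[0,0.2,0],0],
], grip_force=60)

```text
time_s: 20.05
ee_pos: [0.5078, 0.3174, 0.1367]
eef_rot: [-1.571, -0.001, 0.171]
force: [-0.7, -1.6, 4.4]
grip_width: 0.0099
```

The thin cassette is on the floor: force reversed to +4.4 N at TCP z 0.137 (expected 0.1375). I'll release it and rise.

jog_arm([
  [1.2,[0,0,0],0],
  [2,[0,0,0],0],
  [4,[0,0,0],0],
  [4,[0,0,0],0],
  [4,[0,0,0],0],
  [4,[0,0,0],0],
])

```text
time_s: 20.65
ee_pos: [0.5075, 0.3174, 0.136]
eef_rot: [-1.571, 0.0, 0.171]
force: [-0.2, 0.1, -0.2]
grip_width: 0.0397
```

jog_arm([
  [4,[0,-2,0],0],
  [4,[0,-5,0],0],
  [4,[0,-9,0],0],
  [4,[0,-12,0],0],
  [4,[-5,-12,-4],0],
  [4,[-9,-12,-4],0],
  [4,[-9,-12,-4],0],
  [4,[-9,-12,-4],0],
])

```text
time_s: 21.45
ee_pos: [0.4255, 0.2627, 0.2569]
eef_rot: [-1.57, -0.002, 0.171]
force: [-0.5, -0.2, 0.5]
grip_width: 0.04
```

```bash
python3 - <<'E'
from h import *
print(ctrl.get_obs()['force'])
for n,k in(('top','t10'),('wrist','w10'),('scene','s10')):
    shot(n,k);f=np.load(f'pics/{k}.npz');W=f['W'].reshape(-1,3)
    for nm,c,yaw in(('thin',(.508,.317),.171),('thick',(.576,-.137),-.009)):
        D=W[:,:2]-c;x=D@[np.cos(yaw),np.sin(yaw)];y=D@[-np.sin(yaw),np.cos(yaw)]
        s=(abs(x)<.015)&(abs(y)<.065)&(W[:,2]>.09);b=s&(W[:,2]<.106)&(abs(y)>.022);t=s&(W[:,2]>.125)&(W[:,2]<.15)
        if b.sum()>8 and t.sum()>8: print(k,nm,'shoulder z %.4f x %.4f y %.4f..%.4f'%(np.median(W[b,2]),np.median(x[b]),y[b].min(),y[b].max()),'tab top z %.4f x %.4f'%(np.percentile(W[t,2],90),np.median(x[t])))
        for lo,hi in((-.03,-.005),(.005,.03)):
            p=(x>lo)&(x<hi)&(abs(y)<.06)&(W[:,2]>.084)&(W[:,2]<.0895)
            if p.sum()>8:print('   plate x %.4f [%.4f %.4f] zmax %.4f y %.3f %.3f'%(np.median(x[p]),*np.percentile(x[p],[2,98]),W[p,2].max(),y[p].min(),y[p].max()))
a=cv2.imread('pics/t10.png')[130:260,130:430];b=cv2.imread('pics/s10.png')[180:310,150:450]
cv2.imwrite('pics/v10.png',cv2.resize(np.vstack([a,b]),(690,598)))
E
```

```text
[-0.50319193 -0.18109564  0.4752881 ]
   plate x -0.0132 [-0.0187 -0.0069] zmax 0.0894 y -0.055 -0.016
   plate x 0.0103 [0.0054 0.0143] zmax 0.0893 y -0.055 -0.016
t10 thick shoulder z 0.0973 x -0.0012 y -0.0552..0.0554 tab top z 0.1400 x -0.0007
   plate x -0.0236 [-0.0286 -0.0089] zmax 0.0894 y -0.054 0.055
   plate x 0.0227 [0.0178 0.0279] zmax 0.0895 y -0.056 0.054
w10 thin shoulder z 0.0971 x -0.0035 y -0.0537..0.0557 tab top z 0.1391 x -0.0046
   plate x -0.0138 [-0.0189 -0.0074] zmax 0.0895 y -0.056 0.056
   plate x 0.0093 [0.0056 0.0136] zmax 0.0891 y -0.054 0.056
s10 thin shoulder z 0.0971 x 0.0035 y -0.0533..0.0551 tab top z 0.1398 x 0.0038
   plate x 0.0134 [0.0053 0.0185] zmax 0.0895 y -0.054 0.056
s10 thick shoulder z 0.0975 x 0.0060 y -0.0528..0.0573 tab top z 0.1399 x 0.0056
   plate x -0.0214 [-0.0256 -0.0148] zmax 0.0894 y -0.050 0.057
   plate x 0.0229 [0.0073 0.0296] zmax 0.0895 y -0.055 0.057
```

View pics/v10.png

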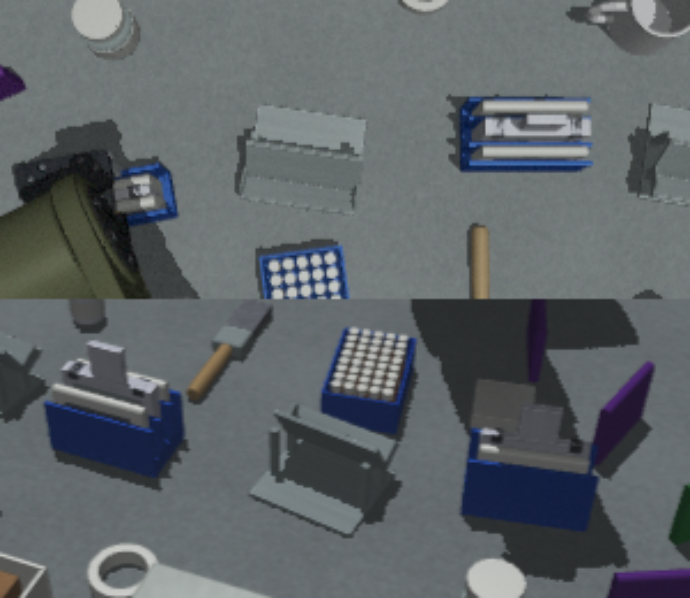

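Both cassettes stand tabs up with shoulders at 0.097 (0.098 expected). The tab sits over the shoulder within about 1 mm, so there is no lean. Both bay plates are upright, one on each side, and the arm is clear.

```bash
python3 -c "
from h import *
print(ctrl.hand_in(), ctrl.get_obs()['time_s'])"
```

```text
the job is handed in; nothing more can be done
the job is handed in; nothing more can be done
```

The job is handed in at about 21.6 s of the 72 s allowed: the thick cassette is in the sorter's middle slot and the thin one is between the two bay plates. The hand-in gives no verdict, so success rests on my own checks.

I gripped each tab lightly while it leaned, drew it off its rest so it swung upright, lowered it until the wrist force reversed at floor contact (about +5 N), then let go.

**Last checks:**
- **Height:** both shoulders read about 0.097 m (0.098 expected) and both tab tops about 0.139–0.140 m.
- **Lean:** the tab and shoulder lines agreed within about 1 mm in every view, so I saw no lean.
- **Bay plates:** both stood upright, one on each side of the thin cassette, with their tops at the 88 mm expected for plates standing on the floor.
- **Filed plates:** the ones in the sorter were still in place.
- **Other objects:** none looked disturbed in the views I took, though I did not measure each one.

**Disagreements:** the scene camera read 4–7 mm farther in x than the top and wrist cameras throughout. In the last top view the arm hid the thin cassette, so its final check comes from the wrist and scene cameras.

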